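# Set the gap dial and hold the split sample cell closed

### The job

While the split sample cell is still open, turn the gap dial on its base to 4. Then put the loose upper half onto the two dowels of the lower half (orange end to orange end), push it down fully home against the spring seal, and finish while still holding it pressed home: do not let go. Leave the two bottles and the tube rack where they stand.

Things in the scene. Friction and masses are not known exactly. Their poses are not given: they have to be found in the camera images.
- cell_base: White base plate fixed to the bench, 130 (x) x 260 (y) x 18 mm. It carries the lower half of the cell at its -y end and the gap dial at its +y end. Origin: centre of its underside; z up. It does not move.
- cell_seat (a point): Centre of the flat top face (land) of the aluminium lower half, 60 (x) x 100 (y) mm, 30 mm above the bench; axes as cell_base. In its middle a round black spring seal, 44 mm in diameter, stands 6 mm proud. Upper half fully home: its underside flat on this face, its origin on this point, its x and y axes along these.
- dowel_thick (a point): Tip of the thick steel dowel, 12 mm in diameter, upright, 36 mm from cell_seat towards +y (orange end of the lower half). The tip is 18 mm above the land, 48 mm above the bench; its last 5 mm taper to 6 mm in diameter.
- dowel_thin (a point): Tip of the thin steel dowel, 8 mm in diameter, upright, 36 mm from cell_seat towards -y. The tip is 18 mm above the land; its last 5 mm taper to 2 mm in diameter.
- dial_top (a point): Centre of the top of the gap dial, 56 mm above the bench, 135 mm from cell_seat towards +y; does not turn with the dial. The dial is a ribbed grey round sleeve 44 mm in diameter, 32 mm tall above a dark flange (52 mm in diameter, its top 24 mm above the bench). An orange pointer lies on its top and juts from the flange to 33 mm from the axis, no higher than the flange.
- scale_4 (a point): The printed number 4 on the base plate, 45 mm from the dial's axis along +x of cell_base. The numbers 1 to 7 stand around the dial 24 degrees apart, rising clockwise seen from above, upright as read from the robot's side. The orange pointer aims at the set number.
- dial (a joint): Angle of the gap dial, rad: 0 points at 1, and every number is one click of 0.419 rad, so 4 is at 1.257 and 7 at 2.513. Grows as the dial is turned clockwise seen from above. It clicks into each number by itself (about 0.1 N m to pass a click). It starts somewhere from 1 to 3.
- seal (a joint): How far the spring seal is pushed down, m: 0 free, 0.006 when level with the land, i.e. upper half fully home on a solid stop. The spring pushes back with about 4 N at 0 and 7 N at 0.006, more than the weight of the upper half, so that it lifts again when not pressed.
- cell_top: Loose upper half, flat on the bench, about 0.22 kg: aluminium plate 60 (x) x 100 (y) x 14 mm with two through holes, 14 mm in diameter at y = +36 mm (orange end) and 10 mm at y = -36 mm, and a black grip block in the middle, 24 (x) x 40 (y) mm, 14 to 48 mm above the underside; take it across the 24 mm. Origin: centre of the underside; z up.
- grip_top (a point): Centre of the top of the black grip block of the upper half, 48 mm above its underside; axes as cell_top.
- green_bottle: Bystander: green plastic bottle, 52 mm in diameter, 95 mm tall, origin at the centre of its underside.
- amber_bottle: Bystander: amber bottle, 44 mm in diameter, 110 mm tall, origin at the centre of its underside.
- tube_rack: Bystander: white tube rack with three capped tubes, 70 (x) x 190 (y) mm, 102 mm tall with the caps, origin at the centre of its underside.
Mind the look-alikes: they are no part of the job. Several things have the shape of the cell_top; the one meant has the colours described above.

How it is judged:
On the way, in this order (a step that is already met when the one before it is completed fails the run):
1. the dial is at 4 while the cell is open (value of joint dial between 1.137 and 1.377 rad and distance between cell_top and cell_seat above 0.05 m), for 0.2 s.
2. the upper half is on its dowels and pressed home (horizontal distance between cell_top and cell_seat below 0.003 m and z of cell_top in the frame of cell_seat below 0.0018 m and value of joint seal above 0.0042 m), for 0.3 s.
At the end, for the whole second after the job is handed in: Dial at 4 (within 0.12 rad); upper half on both dowels (3 mm, 0.06 rad, tilt under 0.04 rad), underside within 1.8 mm of the land, seal pushed in over 4.2 mm, at rest, robot still pressing on it (over 1.5 N) through the last second (all of step 2 and value of joint dial between 1.137 and 1.377 rad and z of cell_top in the frame of cell_seat above -0.002 m and angle between the y axis of cell_top and the y axis of cell_seat, either way round below 0.06 rad and angle between cell_top's own z axis and vertical below 0.04 rad and linear speed of cell_top below 0.02 m/s and contact force between any of the fingers, the arm and cell_top above 1.5 N); the arm keeps its last pose, push and grip.
It fails at once if a bottle or the tube rack is pushed away or tipped over (distance of any of green_bottle, amber_bottle, tube_rack from where it was at the start of the episode above 0.03 m or angle between any of green_bottle, amber_bottle, tube_rack's own z axis and vertical above 0.5 rad).
It also fails if it takes over 51 s, if anything falls off the work surface, if the arm or the gripper's body presses on something with over 40 N, if the wrist force passes 120 N, or if a joint passes its speed limit or range.

### The arm

A 6-joint arm with a two-finger parallel gripper is mounted at the origin on the work surface. World frame = base frame: x ahead of the robot, y to its left, z up, the work surface at z = 0. Lengths are in m, angles in rad, forces in N, time in s.
With the tool pointing down it reaches from about 0.375 to 0.9 m from the base axis. Payload 3.1 kg.
Tool frame: the origin (TCP) lies on the centre line of the jaws, within the pads' length; the fingertips stand 14 mm ahead of it and the grasp point (between the pads) lies 5 mm behind it; y points along the fingers, z is the direction in which the jaws open and shut, and the axes are right-handed (so a half turn about y gives the same grasp; the last joint's range is limited). The gripper opens to 87 mm and grips with 3 to 60 N. Pads are 19 mm wide; open, the fingers measure 117 mm over their backs; the gripper's body (75 mm by 190 mm) begins 51 mm behind the grasp point.
Start: joints at [-1.325, 0.527, 1.433, -0, 1.181, -0.178], TCP at [0.258, -0.569, 0.237] pointing down, gripper open.
Joint ranges: [-3.08, 3.08], [-0.75, 2.2], [0.22, 2.44], [-1.43, 4.57], [0, 2.65], [-2.85, 2.85]. Speed limits (rad/s): [2.79, 2.79, 3.14, 3.14, 3.14, 3.14].

### API

Orientations are given as a unit quaternion [x, y, z, w].
In Python, from rig import robot, vision gives the robot as it stands.
- The arm moves only by the shell command python3 -m crank 'ROWS' [FORCE]. ROWS is JSON, a list of rows, each a list of 7 numbers: the shift along the tool's x, y, z as a fraction of full scale, then the turn, a rotation vector about the tool's x, y, z as a fraction of full scale, then the gripper command: -1 is shut, 1 is fully open, values between are in proportion. In form: [[x, y, z, wx, wy, wz, grip], ...]. A call has 1 to 10 rows; each row is the pose to reach, as a shift and turn from the pose commanded when the call began, along the tool's axes at that moment, turning the shorter way round; what a row does not reach only later rows make up. Full scale, the value 1, is 50 cm for a shift and pi rad for a turn. A row lasts 1/8 s, in which the tool goes at most 62.5 mm and 10.7 degrees, less where a joint would pass 70% of its speed; a pose out of reach is approached as far as the arm can. A call with a number of a shift or a turn outside -1 to 1 is refused whole. A call with a gripper value outside its range is refused whole. The fingers move at their own pace and stop on an object; FORCE is the grip in N (left out, the last holds). Time passes only in rows, so rows that repeat a pose let the fingers close. It gives the time, the measured TCP pose, the force and the opening at its end, in the units of the state.
- robot.get_obs(): the state, without advancing time (a new reading comes with each control period).
- vision.camera(name): name is "side" or "top" or "wrist"; returns the picture (420x560x3 uint8, blue, green, red); there is no depth.
- vision.camera_info(name): a dict with "vfov" (degrees; the focal length in pixels is half the picture's height over the tangent of half this angle, whatever the lens; pixels are square), "cx", "cy" (the principal point, pixels), "k1" (the pictures are not rectified: a ray, as slopes to the right and down, at radius r is drawn at 1 + k1 r^2 times it, then the intrinsics apply), "world_from_camera" (4x4, takes a point from camera to world coordinates); the wrist camera has in their place "tool_from_camera" (4x4, takes a point from camera to tool coordinates, whose origin is the TCP and whose axes are the tool frame's). Camera axes: x right, y up, looking along -z (the intrinsics and any distortion apply to the point x, -y, -z); pixel columns grow to the right and rows downward; lengths in m; the calibration is good to about 2 mm. A picture is of the moment at which its call begins: read the wrist's pose just before it. camera_info takes no time and is no camera call.
- robot.hand_in(): hands the job in, once; it reports no verdict.
The state is a dict: "time": time; "q": joint angles; "joint_velocities": joint speeds; "joint_torque": joint torques, N m; "position": TCP position; "tool_rot": TCP orientation; "ft_force": force on the tool from outside, world axes, zero at the start; "moment": the same for the moment, N m; "grip_width": finger opening in m.
Only numpy, scipy, OpenCV 4.12 (cv2) and the standard library are available. Lean on these libraries where they do the work, as an engineer would, in place of code of your own. Each camera call takes 0.05 s, during which the arm holds its last target.

## Working session

There is one attempt and no reset: what is moved stays moved. The work goes in short steps, Python scripts to look and compute and a shell command to move; the robot and the scene stay as the last step left them, time stands still between calls to the robot, and variables do not carry over. Pictures are saved under pics/ and viewed, and the job is handed in when it is done.

```bash
ls; mkdir -p pics
python3 - <<'E'
from rig import robot, vision
import cv2
print(robot.get_obs())
for n in ("side","top","wrist"):
    print(n,vision.camera_info(n))
for n in ("side","top","wrist"):
    cv2.imwrite(f"pics/{n}0.png",vision.camera(n))
E
```

```text
pics
{'time': 0.0, 'q': array([-1.32451355e+00,  5.28451261e-01,  1.43389909e+00, -1.95059385e-05,
        1.18137208e+00, -1.78510738e-01]), 'joint_velocities': array([-0.00081991,  0.00058186, -0.0001222 ,  0.00166616, -0.00210692,
        0.00024144]), 'joint_torque': array([-8.55803501e-04, -4.40048110e+01, -1.76594925e+01,  6.31509768e-02,
        5.82430023e-02, -1.75057876e-04]), 'position': array([ 0.25742645, -0.56875974,  0.23558177]), 'tool_rot': array([-0.14909488,  0.69196841, -0.69046373,  0.14903111]), 'ft_force': array([-0.26723801, -0.30776574,  0.06524884]), 'moment': array([ 0.02635576, -0.00674524, -0.0144829 ]), 'grip_width': 0.08727630013262239}
side {'vfov': 57.68802849123176, 'cx': 275.9575583472291, 'cy': 213.10382964497606, 'k1': 0.014149434638197329, 'world_from_camera': array([[-0.99996928, -0.00413831,  0.00665699,  0.58278834],
       [ 0.00743736, -0.76910548,  0.6390786 ,  0.69083752],
       [ 0.00247522,  0.63910847,  0.76911263,  0.84594262],
       [ 0.        ,  0.        ,  0.        ,  1.        ]])}
top {'vfov': 48.444067227441884, 'cx': 273.88172607628064, 'cy': 208.58606338568737, 'k1': 0.024120536584649285, 'world_from_camera': array([[-0.01451454,  0.99334366, -0.11427031,  0.48091019],
       [-0.99977685, -0.0126635 ,  0.01690812,  0.0544384 ],
       [ 0.01534851,  0.11449022,  0.9933058 ,  1.10316258],
       [ 0.        ,  0.        ,  0.        ,  1.        ]])}
wrist {'vfov': 68.21935641962227, 'cx': 272.17195975311876, 'cy': 207.07133661229133, 'k1': -0.005053462092019799, 'tool_from_camera': array([[-1.27068443e-03, -9.65264824e-01, -2.61270369e-01,
        -7.06805642e-02],
       [-4.25608341e-04,  2.61271078e-01, -9.65265374e-01,
        -1.47242151e-01],
       [ 9.99999102e-01, -1.11534883e-03, -7.42817850e-04,
         4.26471033e-04],
       [ 0.00000000e+00,  0.00000000e+00,  0.00000000e+00,
         1.00000000e+00]])}
```

View pics/top0.png

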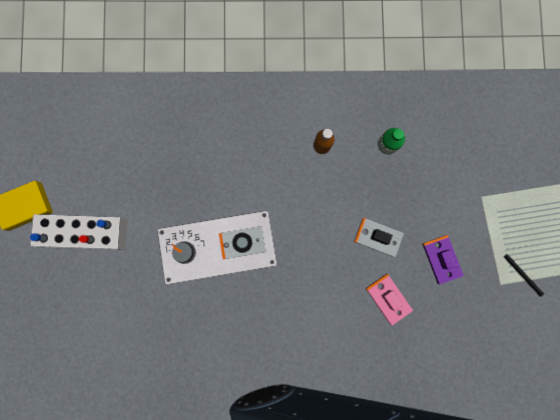

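View pics/side0.png

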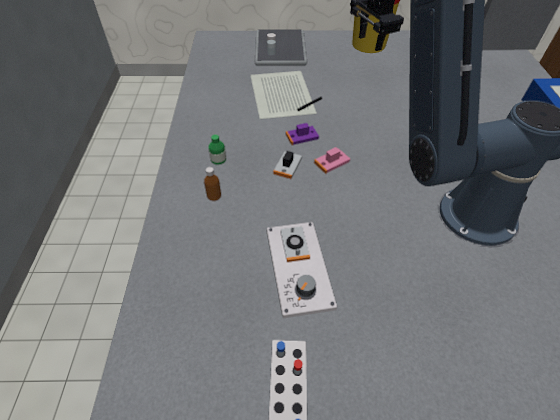

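View pics/wrist0.png

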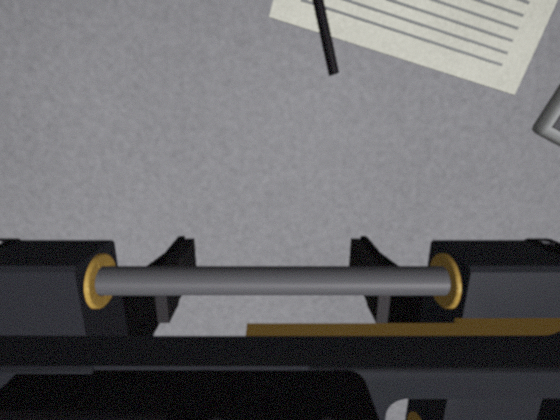

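```bash
cat > h.py <<'E'
import numpy as np, cv2
from rig import robot, vision
from scipy.spatial.transform import Rotation as R
def cam(n,obs=None):
    i=vision.camera_info(n)
    f=210/np.tan(np.radians(i['vfov']/2))
    if n=='wrist':
        obs=obs or robot.get_obs()
        T=np.eye(4);T[:3,:3]=R.from_quat(obs['tool_rot']).as_matrix();T[:3,3]=obs['position']
        W=T@i['tool_from_camera']
    else: W=i['world_from_camera']
    return f,i['cx'],i['cy'],i['k1'],W
def ray(c,u,v):
    f,cx,cy,k,W=c
    d=np.array([(u-cx)/f,(v-cy)/f]);s=d.copy()
    for _ in range(20): s=d/(1+k*(s@s))
    return W[:3,3],W[:3,:3]@np.array([s[0],-s[1],-1])
def at(c,u,v,z):
    o,d=ray(c,u,v); return o+d*(z-o[2])/d[2]
def px(c,p):
    f,cx,cy,k,W=c
    q=np.linalg.inv(W)@np.append(p,1); s=np.array([q[0]/-q[2],-q[1]/-q[2]])
    s=s*(1+k*(s@s)); return f*s+[cx,cy]
def shot(n,name):
    o=robot.get_obs(); im=vision.camera(n); cv2.imwrite(f'pics/{name}.png',im); return o,im
def crop(im,u0,v0,w,h,s,name):
    cv2.imwrite(f'pics/{name}.png',cv2.resize(im[v0:v0+h,u0:u0+w],None,fx=s,fy=s,interpolation=cv2.INTER_CUBIC))
E
python3 - <<'E'
from h import *
im=cv2.imread('pics/top0.png')
crop(im,150,200,130,90,6,'t_base'); crop(im,345,205,80,60,10,'t_top')
E
```

```text
(no output)
```

View pics/t_base.png

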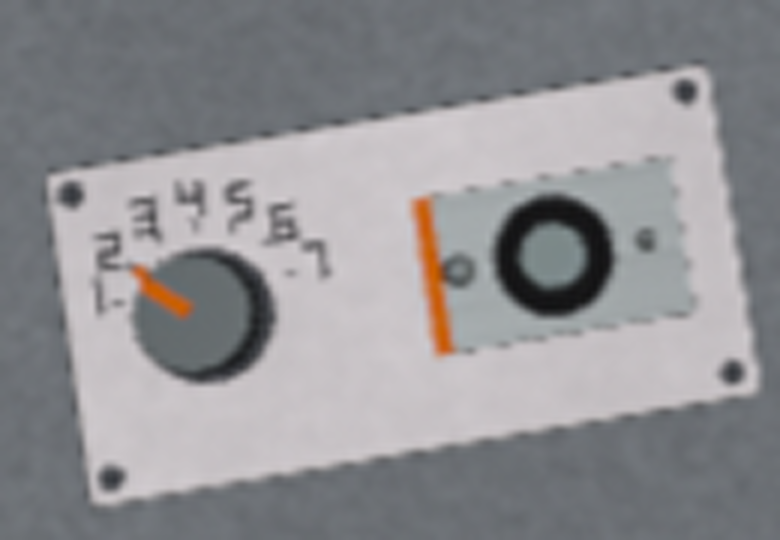

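View pics/t_top.png

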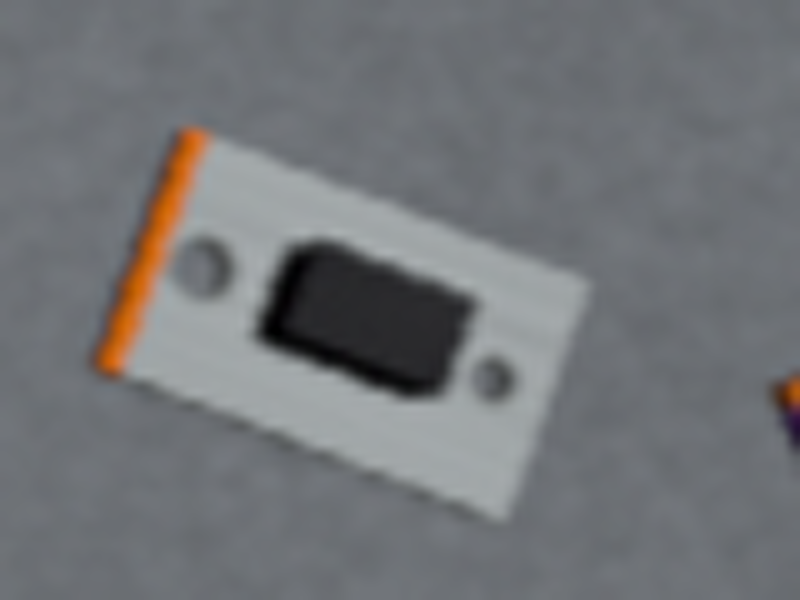

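Run:
```python
from h import *
c=cam('top')
def fit(pts,s,off,z,half):
    P=np.array([at(c,(u+.5)/s-.5+off[0],(v+.5)/s-.5+off[1],z)[:2] for u,v in pts])
    L=np.array(half,float)
    m=P.mean(0);A=(L-L.mean(0)).T@(P-m)
    th=np.arctan2(A[0,1]-A[1,0],A[0,0]+A[1,1])
    Rm=np.array([[np.cos(th),-np.sin(th)],[np.sin(th),np.cos(th)]])
    t=m-Rm@L.mean(0)
    print(t,np.degrees(th),'res mm',np.round(1e3*(P-(L@Rm.T+t)),1).tolist()); return t,Rm,th
# image up=+x ; image left=+y
t,Rm,th=fit([(48,175),(707,67),(758,390),(97,503)],6,(150,200),.018,[(.065,.13),(.065,-.13),(-.065,-.13),(-.065,.13)])
cs=[np.round(at(c,(u+.5)/6-.5+150,(v+.5)/6-.5+200,z),4) for u,v,z in[(552,256,.036),(190,312,.056),(458,270,.048),(647,240,.048),(205,315,.056)]]
print('seal,dialptr,thick,thin,dialtop',cs)
fit([(185,125),(592,283),(505,522),(98,372)],10,(345,205),.014,[(.03,.05),(.03,-.05),(-.03,-.05),(-.03,.05)])
print([at(c,(u+.5)/10-.5+345,(v+.5)/10-.5+205,.014) for u,v in [(204,268),(494,378)]])
```

```text
[0.51884509 0.16899854] 8.694737850566462 res mm [[-1.3, -1.3], [-1.9, 0.8], [1.4, 2.5], [1.8, -2.1]]
seal,dialptr,thick,thin,dialtop [array([0.5274, 0.111 , 0.036 ]), array([0.5077, 0.2442, 0.056 ]), array([0.5221, 0.1456, 0.048 ]), array([0.5324, 0.0747, 0.048 ]), array([0.5065, 0.2386, 0.056 ])]
[ 0.53610907 -0.20891878] -21.707077735547784 res mm [[1.1, 0.3], [-0.3, -0.8], [0.1, -0.1], [-0.8, 0.6]]
[array([ 0.54986099, -0.17648932,  0.014     ]), array([ 0.52328727, -0.24329917,  0.014     ])]
```

```bash
cat >> h.py <<'E'
def yaw(obs=None):
    obs=obs or robot.get_obs(); M=R.from_quat(obs['tool_rot']).as_matrix(); return np.degrees(np.arctan2(M[1,2],M[0,2]))
def pose(phi):
    a=np.radians(phi); z=np.array([np.cos(a),np.sin(a),0]);y=np.array([0,0,-1.]);x=np.cross(y,z)
    return np.stack([x,y,z],1)
def go(p,phi):
    o=robot.get_obs(); M=R.from_quat(o['tool_rot']).as_matrix()
    s=M.T@(np.array(p)-o['position'])/.5
    w=R.from_matrix(M.T@pose(phi)).as_rotvec()/np.pi
    print('shift',np.round(s,4),'turn',np.round(w,4),'rows',np.ceil(max(np.linalg.norm(s)*.5/.0625,np.linalg.norm(w)*180/10.7)))
def st():
    o=robot.get_obs(); print('t',round(o['time'],2),'p',np.round(o['position'],4),'yaw',round(yaw(o),2),'q',np.round(o['q'],2),'F',np.round(o['ft_force'],1),'M',np.round(o['moment'],2),'w',round(o['grip_width'],4)); return o
E
python3 - <<'E'
from h import *
st(); M=R.from_quat(robot.get_obs()['tool_rot']).as_matrix(); print(M.round(3))
go([.51,.10,.30],100); go([.51,.10,.30],-80)
E
```

```text
t 0.15 p [ 0.2575 -0.5689  0.2358] yaw -65.66 q [-1.32  0.53  1.43 -0.    1.18 -0.18] F [-1.  -0.1  0. ] M [-0.   -0.    0.01] w 0.087
[[-0.911 -0.     0.412]
 [-0.412  0.002 -0.911]
 [-0.    -1.    -0.002]]
shift [-1.0116 -0.1265 -1.011 ] turn [-0.000e+00 -9.203e-01 -8.000e-04] rows 16.0
shift [-1.0116 -0.1265 -1.011 ] turn [ 0.0005  0.0797 -0.    ] rows 12.0
```

Run:
```python
from h import *
go([.42,-.16,.22],-20); go([.52,.09,.2],8)
```

```text
shift [-0.6332  0.0327 -0.6112] turn [ 0.0005 -0.2537 -0.0003] rows 8.0
shift [-1.0215  0.0734 -0.9842] turn [ 4.000e-04 -4.092e-01 -4.000e-04] rows 12.0
```

```bash
python3 -m crank '[[-0.633,0.033,-0.611,0,-0.254,0,1],[-0.633,0.033,-0.611,0,-0.254,0,1],[-0.633,0.033,-0.611,0,-0.254,0,1],[-0.633,0.033,-0.611,0,-0.254,0,1],[-0.633,0.033,-0.611,0,-0.254,0,1],[-0.633,0.033,-0.611,0,-0.254,0,1],[-0.633,0.033,-0.611,0,-0.254,0,1],[-0.633,0.033,-0.611,0,-0.254,0,1]]'
python3 - <<'E'
from h import *
st();go([.52,.09,.2],8)
E
```

```text
time: 1.15
position: [0.4201, -0.1563, 0.2197]
tool_rot: [-0.408, 0.578, -0.577, 0.408]
ft_force: [0.0, 0.2, 0.1]
grip_width: 0.0871
t 1.15 p [ 0.4201 -0.1563  0.2197] yaw -19.54 q [-0.61  0.32  1.88  0.    0.95 -0.27] F [0.  0.2 0.1] M [-0.06 -0.01 -0.01] w 0.0871
shift [-0.5311  0.0401  0.0236] turn [ 0.0006 -0.153  -0.0005] rows 5.0
```

```bash
python3 -m crank '[[-0.531,0.04,0.024,0,-0.153,0,1],[-0.531,0.04,0.024,0,-0.153,0,1],[-0.531,0.04,0.024,0,-0.153,0,1],[-0.531,0.04,0.024,0,-0.153,0,1],[-0.531,0.04,0.024,0,-0.153,0,1],[-0.531,0.04,0.024,0,-0.153,0,1]]'
python3 - <<'E'
from h import *
st();o,im=shot('wrist','w1')
np.savez('w1.npz',p=o['position'],r=o['tool_rot'])
E
```

```text
time: 1.9
position: [0.5221, 0.0846, 0.1997]
tool_rot: [0.533, -0.465, 0.465, -0.532]
ft_force: [-1.3, -0.6, -0.7]
grip_width: 0.0871
t 1.9 p [0.5221 0.0846 0.1997] yaw 7.68 q [-0.05  0.45  1.71 -0.    0.98 -0.18] F [-1.3 -0.6 -0.7] M [ 0.01 -0.07 -0.03] w 0.0871
```

View pics/w1.png

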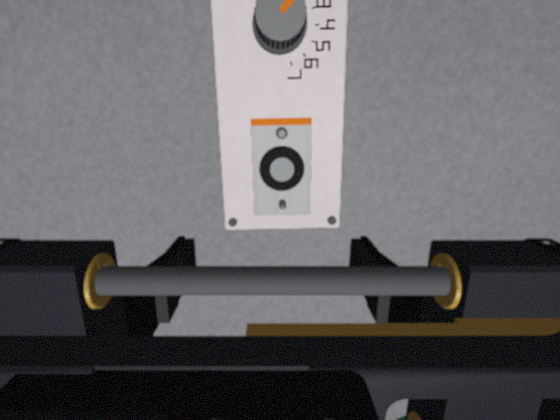

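Run:
```python
from h import *
st()
im=cv2.imread('pics/w1.png')
crop(im,230,105,110,130,4.5,'w1a'); crop(im,235,0,115,90,6,'w1b')
```

```text
t 1.95 p [0.5217 0.0837 0.1998] yaw 7.59 q [-0.05  0.45  1.71 -0.    0.98 -0.18] F [ 0.8 -0.1  0.1] M [-0.04 -0.13 -0.02] w 0.087
```

View pics/w1a.png

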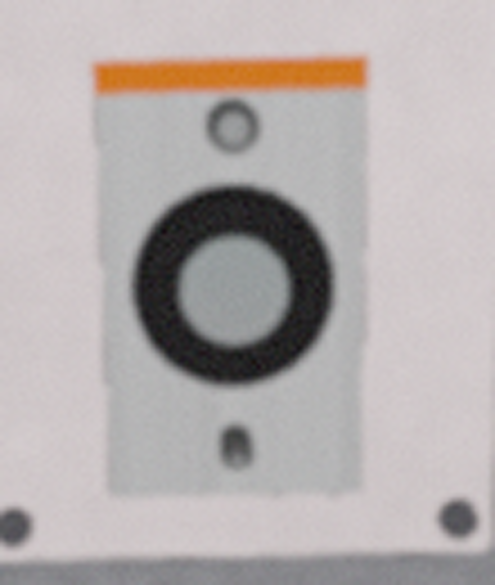

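View pics/w1b.png

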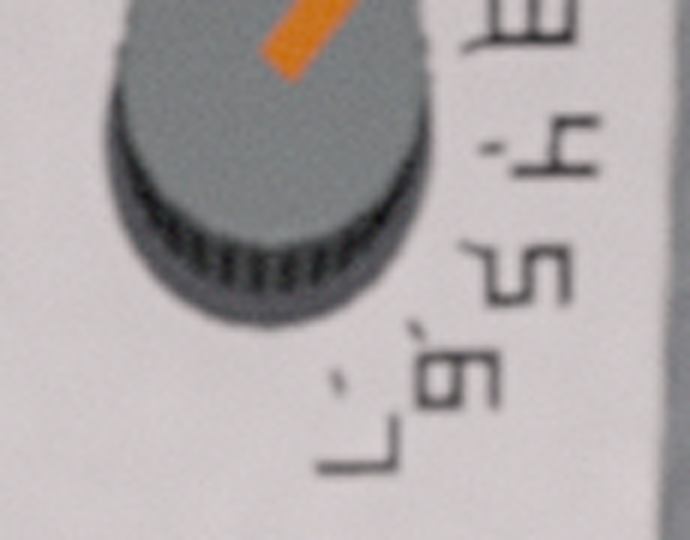

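```bash
cat >> h.py <<'E'
def fit(P,L):
    P=np.array(P)[:,:2];L=np.array(L,float);m=P.mean(0);A=(L-L.mean(0)).T@(P-m)
    th=np.arctan2(A[0,1]-A[1,0],A[0,0]+A[1,1]);Rm=np.array([[np.cos(th),-np.sin(th)],[np.sin(th),np.cos(th)]])
    t=m-Rm@L.mean(0);print(t.round(4),'yaw',np.degrees(th).round(2),'res',np.round(1e3*(P-(L@Rm.T+t)),1).tolist());return t,th
def un(u,v,s,o): return (u+.5)/s-.5+o[0],(v+.5)/s-.5+o[1]
E
python3 - <<'E'
from h import *
d=np.load('w1.npz'); c=cam('wrist',dict(position=d['p'],tool_rot=d['r']))
o=(230,105)
A=[at(c,*un(u,v,4.5,o),z) for u,v,z in [(95,64,.03),(367,58,.03),(360,490,.03),(110,494,.03)]]
# image right=jaw z ~ +x ; up=+y
t,th=fit(A,[(-.03,.05),(.03,.05),(.03,-.05),(-.03,-.05)])
B=[at(c,*un(u,v,4.5,o),z) for u,v,z in [(233,285,.036),(233,125,.048),(238,455,.048)]]
print(np.round(B,4)); fit(B,[(0,0),(0,.036),(0,-.036)])
print('bolts');fit([at(c,*un(u,v,4.5,o),.018) for u,v in [(14,527),(459,519)]],[(-.05,-.12),(.05,-.12)])
o=(235,0)
D=[at(c,*un(u,v,6,o),.056) for u,v in [(120,90),(430,80),(273,248),(285,60)]]
print(np.round(D,4), (D[0]+D[1])/2, D[2]+.022*np.array([-np.sin(th),np.cos(th),0]))
print('pred dial',t+.135*np.array([-np.sin(th),np.cos(th)]))
print('4', at(c,*un(555,147,6,o),.018))
E
```

```text
[0.5275 0.1117] yaw 8.76 res [[0.5, -1.0], [-0.1, -0.8], [-0.5, 0.8], [0.2, 1.0]]
[[0.5272 0.1125 0.036 ]
 [0.5218 0.1473 0.048 ]
 [0.5331 0.0769 0.048 ]]
[0.5274 0.1122] yaw 9.09 res [[-0.2, 0.3], [0.2, -0.5], [0.0, 0.2]]
bolts
[0.5189 0.1704] yaw 8.83 res [[-5.0, -0.8], [5.0, 0.8]]
[[0.4858 0.239  0.056 ]
 [0.5283 0.2461 0.056 ]
 [0.5097 0.2222 0.056 ]
 [0.508  0.2458 0.056 ]] [0.50704667 0.24256052 0.056     ] [0.50633489 0.24394921 0.056     ]
pred dial [0.50692913 0.24511422]
4 [0.55152021 0.2513884  0.018     ]
```

Run:
```python
from h import *
go([.5068,.2442,.12],35);go([.5068,.2442,.044],35)
```

```text
shift [-0.3222  0.1594  0.0131] turn [ 4.000e-04 -1.523e-01  1.000e-04] rows 3.0
shift [-0.3223  0.3114  0.0133] turn [ 4.000e-04 -1.523e-01  1.000e-04] rows 4.0
```

```bash
python3 -m crank '[[-0.322,0.159,0.013,0,-0.152,0,1],[-0.322,0.159,0.013,0,-0.152,0,1],[-0.322,0.159,0.013,0,-0.152,0,1],[-0.322,0.159,0.013,0,-0.152,0,1],[-0.322,0.159,0.013,0,-0.152,0,1],[-0.322,0.159,0.013,0,-0.152,0,1]]'
python3 - <<'E'
from h import *
st();go([.5068,.2442,.044],35)
E
```

```text
time: 2.7
position: [0.5081, 0.2433, 0.1214]
tool_rot: [-0.626, 0.327, -0.328, 0.627]
ft_force: [0.7, 0.3, -0.6]
grip_width: 0.0869
t 2.7 p [0.5081 0.2433 0.1214] yaw 34.78 q [ 0.25  0.6   1.69 -0.    0.84 -0.36] F [ 0.7  0.3 -0.6] M [ 0.04 -0.13 -0.01] w 0.0869
shift [-0.003   0.1549 -0.0013] turn [-0.0004 -0.0012  0.0003] rows 2.0
```

Descend, then close at moderate force.

```bash
python3 -m crank '[[-0.003,0.08,-0.001,0,0,0,1],[-0.003,0.155,-0.001,0,0,0,1],[-0.003,0.155,-0.001,0,0,0,1],[-0.003,0.155,-0.001,0,0,0,-1],[-0.003,0.155,-0.001,0,0,0,-1],[-0.003,0.155,-0.001,0,0,0,-1],[-0.003,0.155,-0.001,0,0,0,-1],[-0.003,0.155,-0.001,0,0,0,-1],[-0.003,0.155,-0.001,0,0,0,-1]]' 25
python3 - <<'E'
from h import *
st()
E
```

```text
time: 3.82
position: [0.5062, 0.2466, 0.0433]
tool_rot: [-0.627, 0.327, -0.327, 0.627]
ft_force: [0.4, 1.1, 1.6]
grip_width: 0.0433
t 3.83 p [0.5062 0.2466 0.0433] yaw 34.96 q [ 0.25  0.73  1.73  0.    0.68 -0.36] F [0.4 1.1 1.6] M [ 0.2  -0.13  0.03] w 0.0433
```

```bash
python3 -m crank '[[0,0,0,0,0.05,0,-1],[0,0,0,0,0.1,0,-1],[0,0,0,0,0.15,0,-1],[0,0,0,0,0.2,0,-1],[0,0,0,0,0.235,0,-1],[0,0,0,0,0.267,0,-1],[0,0,0,0,0.267,0,-1],[0,0,0,0,0.267,0,-1]]' 25
python3 - <<'E'
from h import *
st();o,im=shot('wrist','w2');o,im=shot('top','t2');crop(im,150,200,130,90,6,'t2a')
E
```

```text
time: 4.82
position: [0.5073, 0.2468, 0.0434]
tool_rot: [0.439, -0.553, 0.554, -0.441]
ft_force: [4.0, 2.9, -0.5]
grip_width: 0.0435
t 4.83 p [0.5073 0.2468 0.0434] yaw -13.03 q [0.25 0.73 1.73 0.   0.68 0.48] F [ 4.   2.9 -0.5] M [ 0.37 -0.54 -0.02] w 0.0435
```

View pics/w2.png

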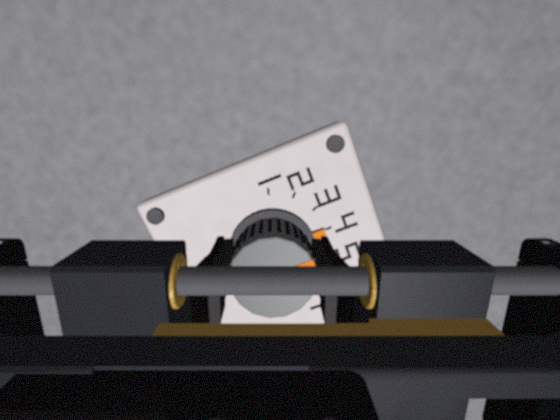

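View pics/t2a.png

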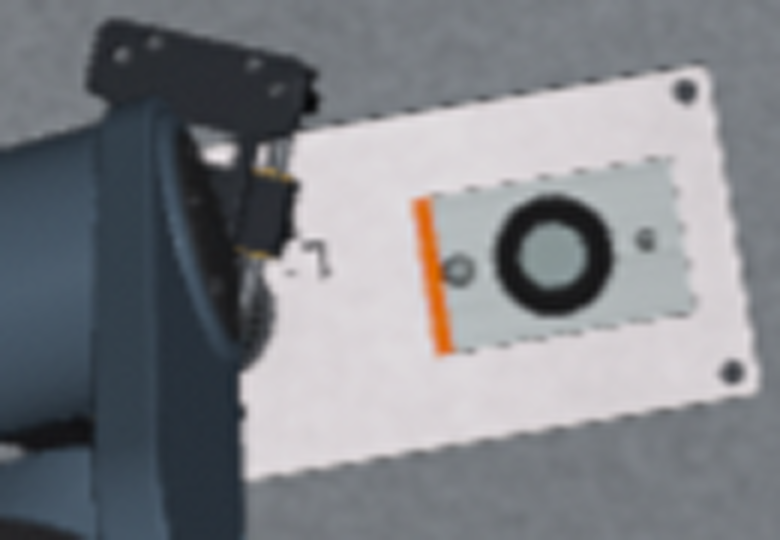

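```bash
python3 -m crank '[[0,0,0,0,0,0,1],[0,0,0,0,0,0,1],[0,0,0,0,0,0,1],[0,-0.1,0,0,0,0,1],[0,-0.22,0,0,0,0,1],[0.1,-0.3,0,0,0,0,1],[0.2,-0.3,0,0,0,0,1],[0.2,-0.3,0,0,0,0,1]]'
python3 - <<'E'
from h import *
st();o,im=shot('wrist','w3');np.savez('w3.npz',p=o['position'],r=o['tool_rot']); crop(im,180,0,260,220,3,'w3a')
E
```

```text
time: 5.92
position: [0.4813, 0.1464, 0.1934]
tool_rot: [-0.439, 0.555, -0.554, 0.438]
ft_force: [-0.1, 0.1, 0.9]
grip_width: 0.0869
t 5.92 p [0.4813 0.1464 0.1934] yaw -13.32 q [ 0.07  0.43  1.78 -0.    0.94  0.31] F [-0.1  0.1  0.9] M [-0.   -0.03 -0.05] w 0.0869
```

View pics/w3a.png

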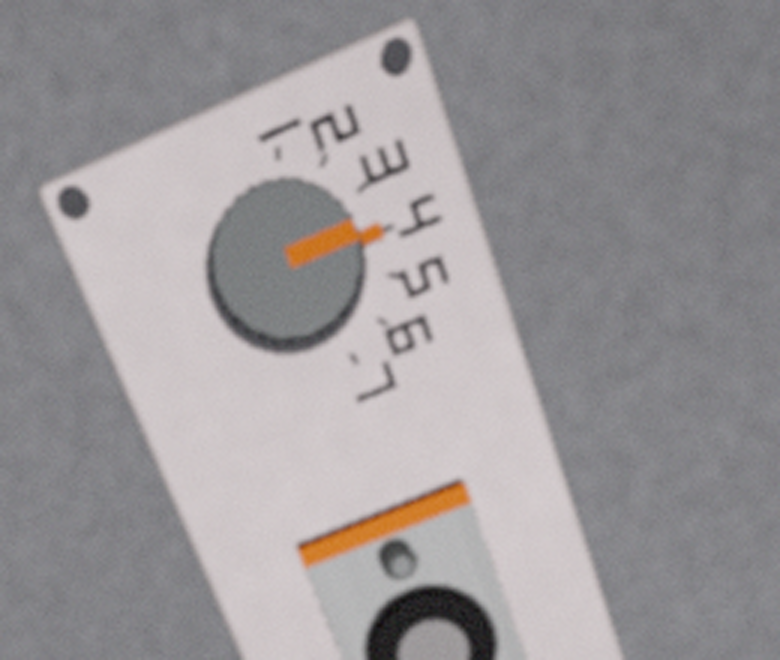

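Run:
```python
from h import *
d=np.load('w3.npz'); c=cam('wrist',dict(position=d['p'],tool_rot=d['r']))
o=(180,0)
fit([at(c,*un(u,v,3,o),.03) for u,v in [(298,546),(467,484)]],[(-.03,.05),(.03,.05)])
print('thick',at(c,*un(402,566,3,o),.048), 'seal',at(c,*un(432,645,3,o),.036),'dial',at(c,*un(287,258,3,o),.056))
fit([at(c,*un(u,v,3,o),.018) for u,v in [(40,188),(413,19)]],[(-.065,.13),(.065,.13)])
go([.51,-.17,.2],-21.7)
```

```text
[0.5267 0.1116] yaw 7.21 res [[0.1, 0.0], [-0.1, -0.0]]
thick [0.52211339 0.14680186 0.048     ] seal [0.52773425 0.1146292  0.036     ] dial [0.50692698 0.24461559 0.056     ]
[0.5187 0.1683] yaw 8.84 res [[1.7, 0.3], [-1.7, -0.3]]
shift [ 0.6057 -0.0138  0.2001] turn [0.0004 0.0468 0.0001] rows 6.0
```

Run:
```python
from h import *
go([.52,-.25,.18],-21.7)
```

```text
shift [0.7568 0.0261 0.2563] turn [0.0004 0.0468 0.0001] rows 7.0
```

```bash
python3 -m crank '[[0.757,0.026,0.256,0,0.047,0,1],[0.757,0.026,0.256,0,0.047,0,1],[0.757,0.026,0.256,0,0.047,0,1],[0.757,0.026,0.256,0,0.047,0,1],[0.757,0.026,0.256,0,0.047,0,1],[0.757,0.026,0.256,0,0.047,0,1],[0.757,0.026,0.256,0,0.047,0,1],[0.757,0.026,0.256,0,0.047,0,1],[0.757,0.026,0.256,0,0.047,0,1]]'
python3 - <<'E'
from h import *
st();o,im=shot('wrist','w4');np.savez('w4.npz',p=o['position'],r=o['tool_rot']); crop(im,200,90,150,130,5,'w4a')
E
```

```text
time: 7.1
position: [0.5215, -0.2463, 0.1795]
tool_rot: [-0.398, 0.585, -0.583, 0.398]
ft_force: [-0.1, 0.7, -0.2]
grip_width: 0.0872
t 7.1 p [ 0.5215 -0.2463  0.1795] yaw -21.46 q [-0.64  0.54  1.61  0.    1.   -0.26] F [-0.1  0.7 -0.2] M [-0.02 -0.07  0.04] w 0.0872
```

View pics/w4.png

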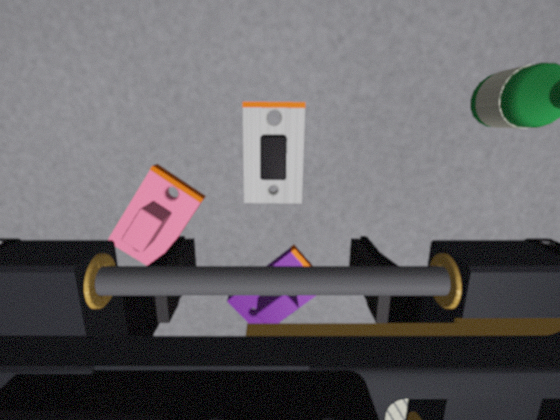

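View pics/w4a.png

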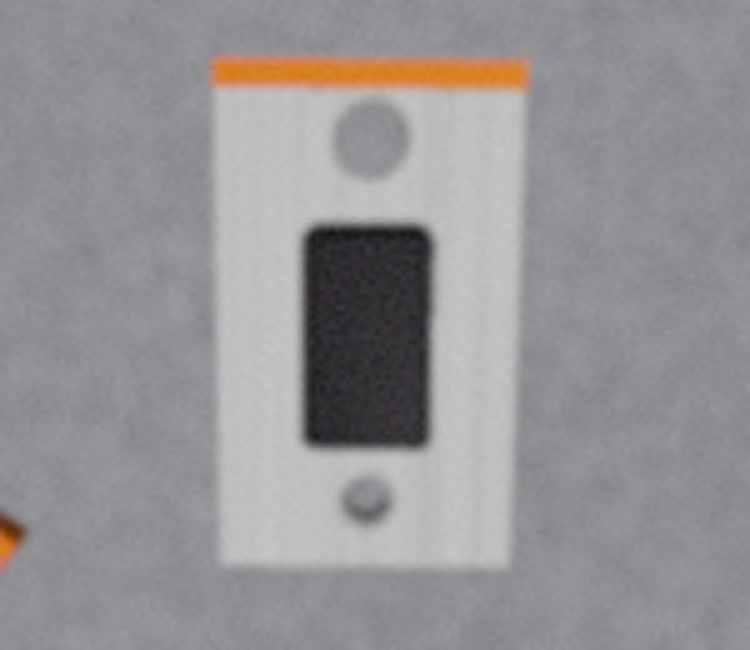

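Run:
```python
from h import *
d=np.load('w4.npz'); c=cam('wrist',dict(position=d['p'],tool_rot=d['r']))
o=(200,90)
fit([at(c,*un(u,v,5,o),.014) for u,v in [(213,60),(528,62),(510,568),(220,566)]],[(-.03,.05),(.03,.05),(.03,-.05),(-.03,-.05)])
fit([at(c,*un(u,v,5,o),.014) for u,v in [(372,138),(367,499)]],[(0,.036),(0,-.036)])
print(np.mean([at(c,*un(u,v,5,o),.048) for u,v in [(305,226),(431,226),(431,447),(305,447)]],0))
go([.5365,-.2075,.032],-21.7); st()
```

```text
[ 0.5368 -0.2088] yaw -21.92 res [[-0.1, -0.0], [0.2, 0.0], [0.2, -0.0], [-0.3, 0.0]]
[ 0.5372 -0.2088] yaw -22.13 res [[-0.1, -0.3], [0.1, 0.3]]
[ 0.5371299 -0.2080854  0.048    ]
shift [-8.250e-02  2.955e-01  2.000e-04] turn [ 0.0007  0.0015 -0.0004] rows 3.0
t 7.15 p [ 0.5216 -0.2461  0.1797] yaw -21.43 q [-0.63  0.54  1.61  0.    1.   -0.26] F [ 0.1  0.3 -0.3] M [-0.04 -0.06  0.03] w 0.0868
```

Run:
```python
from h import *
go([.5370,-.2087,.033],-22)
```

```text
shift [-0.0806  0.2934  0.002 ] turn [ 0.0007  0.0032 -0.0004] rows 3.0
```

```bash
python3 -m crank '[[-0.08,0.1,0.002,0,0.003,0,1],[-0.08,0.1,0.002,0,0.003,0,1],[-0.08,0.2,0.002,0,0.003,0,1],[-0.08,0.293,0.002,0,0.003,0,1],[-0.08,0.293,0.002,0,0.003,0,1],[-0.08,0.293,0.002,0,0.003,0,1]]'
python3 - <<'E'
from h import *
st()
E
```

```text
time: 7.9
position: [0.5387, -0.2123, 0.0353]
tool_rot: [0.395, -0.586, 0.587, -0.395]
ft_force: [0.7, -0.4, -0.3]
grip_width: 0.0875
t 7.9 p [ 0.5387 -0.2123  0.0353] yaw -22.05 q [-0.57  0.76  1.69 -0.    0.69 -0.18] F [ 0.7 -0.4 -0.3] M [ 0.03 -0.04  0.08] w 0.0875
```

```bash
python3 -m crank '[[0,0,0,0,0,0,1]]'
python3 - <<'E'
from h import *
st()
go([.5370,-.2087,.033],-22)
E
```

```text
time: 8.02
position: [0.5391, -0.2128, 0.0361]
tool_rot: [0.394, -0.585, 0.588, -0.396]
ft_force: [-0.2, 0.2, -0.2]
grip_width: 0.0869
t 8.03 p [ 0.5391 -0.2128  0.0361] yaw -22.08 q [-0.57  0.76  1.69 -0.    0.69 -0.18] F [-0.2  0.2 -0.2] M [-0.05 -0.07 -0.07] w 0.0869
shift [-0.006   0.0061 -0.0071] turn [-0.0015 -0.0005  0.0003] rows 1.0
```

```bash
python3 -m crank '[[-0.006,0.005,-0.007,0,0,0,1],[-0.006,0.005,-0.007,0,0,0,1],[-0.006,0.005,-0.007,0,0,0,1]]'
python3 - <<'E'
from h import *
st()
E
```

```text
time: 8.4
position: [0.5356, -0.2079, 0.0314]
tool_rot: [0.395, -0.586, 0.587, -0.395]
ft_force: [-1.0, 0.1, -0.3]
grip_width: 0.0869
t 8.4 p [ 0.5356 -0.2079  0.0314] yaw -22.1 q [-0.56  0.76  1.7  -0.    0.68 -0.18] F [-1.   0.1 -0.3] M [-0.03 -0.04  0.01] w 0.0869
```

```bash
python3 -m crank '[[0,0,0,0,0,0,1],[0,0,0,0,0,0,1]]'
python3 - <<'E'
from h import *
st();go([.5370,-.2087,.033],-22)
E
```

```text
time: 8.65
position: [0.5355, -0.208, 0.031]
tool_rot: [-0.395, 0.587, -0.587, 0.395]
ft_force: [0.6, -0.1, -0.4]
grip_width: 0.0868
t 8.65 p [ 0.5355 -0.208   0.031 ] yaw -22.11 q [-0.56  0.76  1.7   0.    0.68 -0.18] F [ 0.6 -0.1 -0.4] M [-0.05 -0.11  0.01] w 0.0868
shift [ 0.0002 -0.0041  0.0033] turn [ 0.     -0.0006 -0.    ] rows 1.0
```

```bash
python3 -m crank '[[0,-0.004,0.003,0,0,0,1],[0,-0.004,0.003,0,0,0,1],[0,-0.004,0.003,0,0,0,-1],[0,-0.004,0.003,0,0,0,-1],[0,-0.004,0.003,0,0,0,-1],[0,-0.004,0.003,0,0,0,-1],[0,-0.004,0.003,0,0,0,-1],[0,-0.004,0.003,0,0,0,-1]]' 40
python3 - <<'E'
from h import *
st()
E
```

```text
time: 9.65
position: [0.5369, -0.2084, 0.033]
tool_rot: [-0.395, 0.587, -0.587, 0.395]
ft_force: [-0.7, -0.4, -0.1]
grip_width: 0.0349
t 9.65 p [ 0.5369 -0.2084  0.033 ] yaw -22.1 q [-0.56  0.76  1.7   0.    0.69 -0.18] F [-0.7 -0.4 -0.1] M [-0.05 -0.06  0.04] w 0.0349
```

Not yet closed (opening 35 mm, block 24 mm); hold on.

```bash
python3 -m crank '[[0,0,0,0,0,0,-1],[0,0,0,0,0,0,-1],[0,0,0,0,0,0,-1],[0,0,0,0,0,0,-1]]' 40
python3 - <<'E'
from h import *
st()
E
```

```text
time: 10.15
position: [0.5369, -0.2084, 0.0331]
tool_rot: [-0.395, 0.587, -0.587, 0.395]
ft_force: [-0.0, -0.2, 0.4]
grip_width: 0.024
t 10.15 p [ 0.5369 -0.2084  0.0331] yaw -22.1 q [-0.56  0.76  1.7   0.    0.69 -0.18] F [-0.  -0.2  0.4] M [0.   0.   0.04] w 0.024
```

```bash
python3 -m crank '[[0,-0.1,0,0,0,0,-1],[0,-0.2,0,0,0,0,-1],[0,-0.2,0,0,0,0,-1],[0,-0.2,0,0,0,0,-1]]' 40
python3 - <<'E'
from h import *
st();go([.5273,.1122,.125],8.8)
E
```

```text
time: 10.65
position: [0.5361, -0.2079, 0.1324]
tool_rot: [-0.395, 0.587, -0.586, 0.395]
ft_force: [-0.6, -0.0, -2.5]
grip_width: 0.0237
t 10.65 p [ 0.5361 -0.2079  0.1324] yaw -22.09 q [-0.56  0.6   1.65 -0.    0.89 -0.18] F [-0.6 -0.  -2.5] M [-0.   -0.04  0.01] w 0.0237
shift [-0.5866  0.0154 -0.2571] turn [ 0.0005 -0.1716 -0.0002] rows 6.0
```

```bash
python3 -m crank '[[-0.08,0.01,-0.035,0,-0.02,0,-1],[-0.16,0.01,-0.07,0,-0.05,0,-1],[-0.24,0.01,-0.105,0,-0.08,0,-1],[-0.32,0.01,-0.14,0,-0.11,0,-1],[-0.4,0.01,-0.175,0,-0.13,0,-1],[-0.48,0.01,-0.21,0,-0.15,0,-1],[-0.54,0.01,-0.237,0,-0.165,0,-1],[-0.587,0.015,-0.257,0,-0.172,0,-1],[-0.587,0.015,-0.257,0,-0.172,0,-1],[-0.587,0.015,-0.257,0,-0.172,0,-1]]' 40; python3 -m crank '[[0,0,0,0,0,0,-1],[0,0,0,0,0,0,-1]]'
python3 - <<'E'
from h import *
st();go([.5273,.1122,.100],8.8)
o,im=shot('wrist','w5');np.savez('w5.npz',p=o['position'],r=o['tool_rot'])
o,im=shot('top','t5');crop(im,150,180,130,110,6,'t5a')
E
```

```text
time: 11.9
position: [0.5274, 0.1114, 0.1243]
tool_rot: [0.538, -0.461, 0.459, -0.536]
ft_force: [0.3, -0.7, -2.9]
grip_width: 0.0236
time: 12.15
position: [0.5283, 0.111, 0.1255]
tool_rot: [0.537, -0.46, 0.46, -0.537]
ft_force: [0.1, 0.0, -1.5]
grip_width: 0.0236
t 12.15 p [0.5283 0.111  0.1255] yaw 8.78 q [-0.    0.58  1.75 -0.    0.82 -0.15] F [ 0.1  0.  -1.5] M [-0.01 -0.08  0.01] w 0.0236
shift [-0.0027  0.0509 -0.0016] turn [ 0.0001 -0.0001  0.    ] rows 1.0
```

View pics/w5.png

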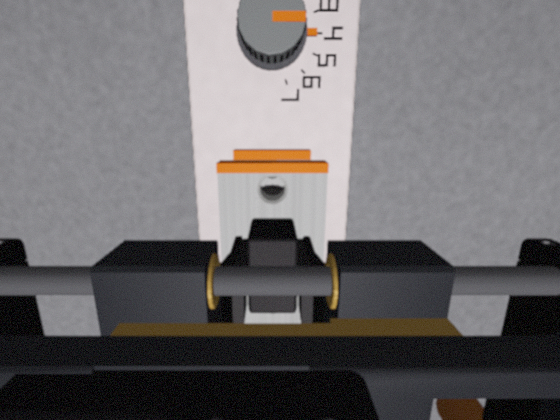

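View pics/t5a.png

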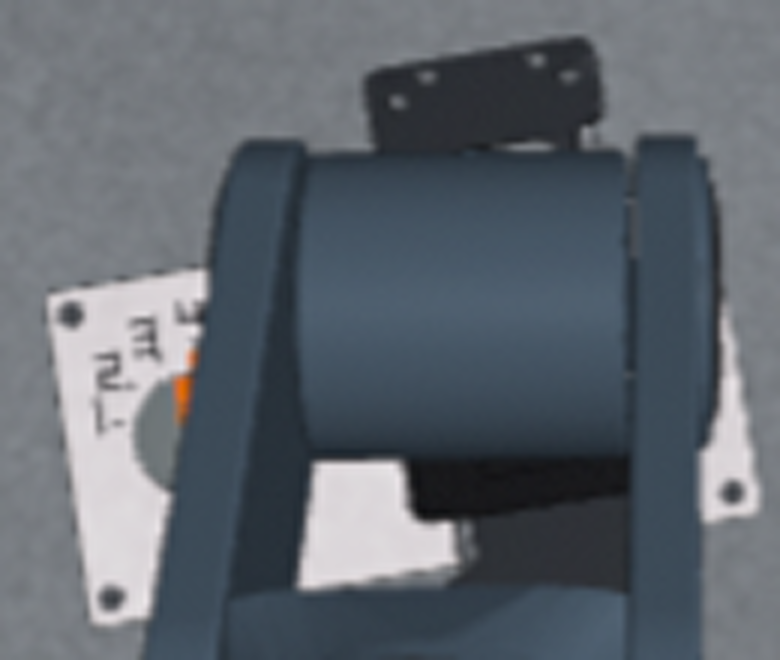

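Run:
```python
from h import *
im=cv2.imread('pics/w5.png'); crop(im,205,140,135,90,6,'w5a')
```

```text
(no output)
```

View pics/w5a.png

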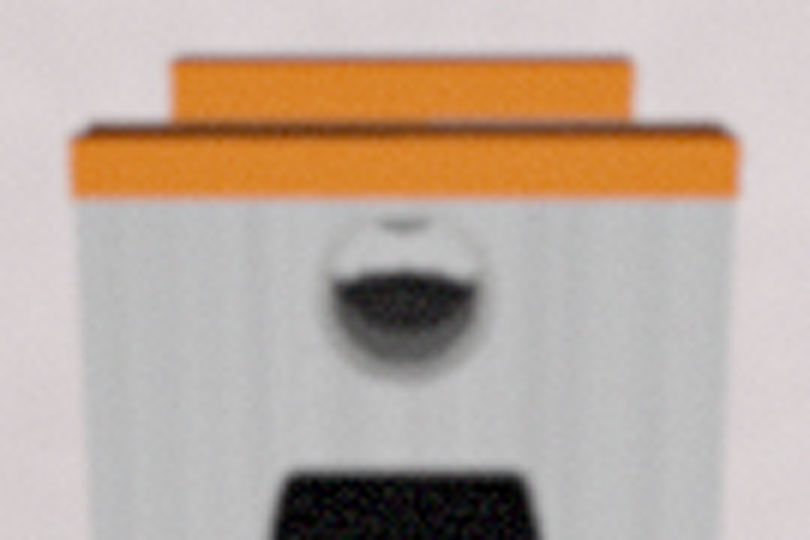

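Run:
```python
from h import *
d=np.load('w5.npz'); c=cam('wrist',dict(position=d['p'],tool_rot=d['r'])); o=(205,140)
a,ta=fit([at(c,*un(u,v,6,o),.03) for u,v in [(172,60),(633,60)]],[(-.03,.05),(.03,.05)])
z=d['p'][2]-.0331+.014
b,tb=fit([at(c,*un(u,v,6,o),z) for u,v in [(72,138),(739,138)]],[(-.03,.05),(.03,.05)])
a,ta2=fit([at(c,*un(u,v,6,o),.018) for u,v in [(-19,0),(0,0)]],[(-.03,.05),(.03,.05)]) if 0 else (a,ta)
M=pose(8.8); e=np.append(a-b,0); print('err world',e*1e3,'tool',M.T@e*1e3)
```

```text
[0.5274 0.1118] yaw 8.85 res [[0.3, 0.1], [-0.3, -0.1]]
[0.5278 0.1113] yaw 8.85 res [[0.2, 0.0], [-0.2, -0.0]]
err world [-0.4245392   0.52782692  0.        ] tool [-0.58656202  0.         -0.33879164]
```

```bash
python3 -m crank '[[-0.002,0.03,-0.001,0,0,0,-1],[-0.002,0.06,-0.001,0,0,0,-1],[-0.002,0.08,-0.001,0,0,0,-1],[-0.002,0.08,-0.001,0,0,0,-1],[-0.002,0.08,-0.001,0,0,0,-1]]' 50
python3 - <<'E'
from h import *
st();go([.5273,.1121,.072],8.8)
E
```

```text
time: 12.88
position: [0.5278, 0.1128, 0.0855]
tool_rot: [-0.537, 0.46, -0.46, 0.537]
ft_force: [-0.1, 0.4, -1.7]
grip_width: 0.0236
t 12.88 p [0.5278 0.1128 0.0855] yaw 8.86 q [ 0.    0.64  1.77  0.    0.73 -0.15] F [-0.1  0.4 -1.7] M [ 0.01 -0.14  0.01] w 0.0236
shift [ 0.0012  0.027  -0.0012] turn [-0.      0.0003  0.    ] rows 1.0
```

```bash
python3 -m crank '[[0.001,0.01,-0.001,0,0,0,-1],[0.001,0.02,-0.001,0,0,0,-1],[0.001,0.027,-0.001,0,0,0,-1],[0.001,0.027,-0.001,0,0,0,-1]]' 50
python3 - <<'E'
from h import *
st();go([.5273,.1121,.063],8.8)
E
```

```text
time: 13.38
position: [0.5271, 0.1121, 0.0717]
tool_rot: [0.537, -0.46, 0.46, -0.537]
ft_force: [0.1, -0.2, -2.5]
grip_width: 0.0235
t 13.38 p [0.5271 0.1121 0.0717] yaw 8.86 q [ 0.    0.67  1.78 -0.    0.7  -0.15] F [ 0.1 -0.2 -2.5] M [-0.06 -0.08  0.06] w 0.0235
shift [0.0001 0.0175 0.0003] turn [0.0001 0.0003 0.    ] rows 1.0
```

```bash
python3 -m crank '[[0,0.006,0,0,0,0,-1],[0,0.012,0,0,0,0,-1],[0,0.016,0,0,0,0,-1],[0,0.018,0,0,0,0,-1],[0,0.018,0,0,0,0,-1]]' 60
python3 - <<'E'
from h import *
st()
E
```

```text
time: 14.0
position: [0.5274, 0.1122, 0.0633]
tool_rot: [-0.537, 0.46, -0.46, 0.537]
ft_force: [-0.5, -0.4, 4.0]
grip_width: 0.0235
t 14.0 p [0.5274 0.1122 0.0633] yaw 8.86 q [ 0.    0.68  1.78  0.    0.68 -0.15] F [-0.5 -0.4  4. ] M [-0.02  0.06 -0.01] w 0.0235
```

```bash
python3 -m crank '[[0,0.002,0,0,0,0,-1],[0,0.003,0,0,0,0,-1],[0,0.004,0,0,0,0,-1],[0,0.004,0,0,0,0,-1]]' 60
python3 - <<'E'
from h import *
st()
E
```

```text
time: 14.5
position: [0.5274, 0.1122, 0.063]
tool_rot: [-0.537, 0.46, -0.46, 0.537]
ft_force: [-3.8, -0.6, 17.4]
grip_width: 0.0234
t 14.5 p [0.5274 0.1122 0.063 ] yaw 8.86 q [ 0.    0.68  1.78 -0.    0.68 -0.15] F [-3.8 -0.6 17.4] M [-0.06  0.55  0.04] w 0.0234
```

```bash
python3 -m crank '[[0,0,0,0,0,0,-1],[0,0,0,0,0,0,-1],[0,0,0,0,0,0,-1],[0,0,0,0,0,0,-1],[0,0,0,0,0,0,-1],[0,0,0,0,0,0,-1],[0,0,0,0,0,0,-1],[0,0,0,0,0,0,-1]]' 60
python3 - <<'E'
from h import *
st();o,im=shot('wrist','w6')
o,im=shot('side','s6');crop(im,230,190,140,130,5,'s6a')
E
```

```text
time: 15.5
position: [0.5274, 0.1122, 0.063]
tool_rot: [-0.537, 0.46, -0.46, 0.537]
ft_force: [-2.8, -0.7, 17.1]
grip_width: 0.0235
t 15.5 p [0.5274 0.1122 0.063 ] yaw 8.86 q [ 0.    0.68  1.78 -0.    0.68 -0.15] F [-2.8 -0.7 17.1] M [-0.07  0.6   0.01] w 0.0235
```

View pics/w6.png

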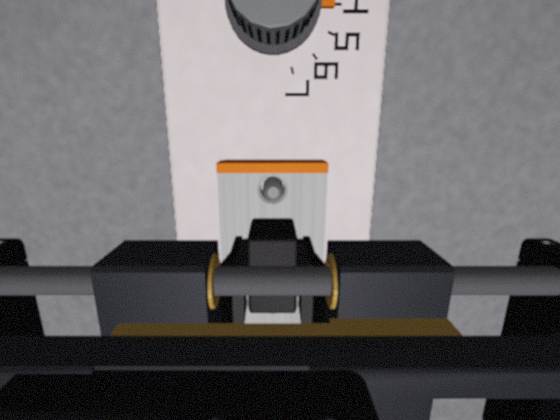

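View pics/s6a.png

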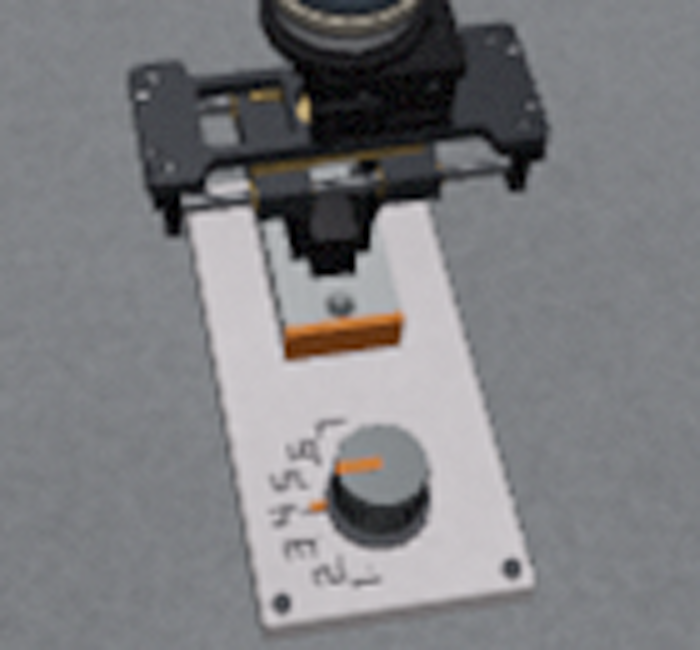

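The side view (crop around 345,335) shows the upper half flush on the lower half, with no gap between the two orange ends. The dowel comes through its hole, and the pointer is at 4. The force is steady at about 17 N.

Run:
```python
from h import *
st(); print(robot.hand_in()); st()
```

```text
t 15.6 p [0.5274 0.1122 0.063 ] yaw 8.87 q [ 0.    0.68  1.78 -0.    0.68 -0.15] F [-3.4 -0.8 17.2] M [-0.06  0.57 -0.02] w 0.0235
the job is handed in; nothing more can be done
None
the job is handed in; nothing more can be done
```

The dial is set to 4, and the upper half is on both dowels, pressed fully home and still held; I handed the job in at 15.6 s.

- **Dial:** With the cell open, I gripped the dial and turned it from 2 to 4. The wrist picture after release and the side picture at the end both show the pointer at 4.
- **Upper half:** I took it by its grip block and lowered it orange end to orange end, then pushed it onto the solid stop. The last readings were a tool height of 63.0 mm, against 63.1 mm expected when home, and a steady push of about 17 N with the gripper closed on the block (command 60 N). The side picture shows no gap between the halves.
- **Bystanders:** The gripper stayed well away from the bottles and the rack. I did not take a separate picture at the end to check them.

None of my checks disagreed with each other.

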